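Gauge the tensioner gap, then hold the sprung arm past its click

ROBOT

A 6-joint arm with a two-finger parallel gripper is mounted at the origin on the work surface. World frame = base frame: x ahead of the robot, y to its left, z up, the work surface at z = 0. Lengths are in m, angles in degrees, forces in N, time in s.
With the tool pointing down it reaches from about 0.35 to 0.875 m from the base axis. Payload 4.2 kg.
Tool frame: the origin (TCP) lies midway between the tips of the shut fingers; the grasp point (between the pads) lies 19 mm behind it (hold_point_z is the z of the grasp point in the tool frame, in m); z points along the fingers, y is the direction in which the jaws open and shut (so a half turn about z gives the same grasp; the last joint's range is limited). The gripper opens to 87 mm and grips with 3 to 60 N. Pads are 19 mm wide; open, the fingers measure 117 mm over their backs; the gripper's body (75 mm by 190 mm) begins 51 mm behind the grasp point.
Start: joints at [79.618, 22.042, 0.453, 0, -68.411, -14.817], TCP at [0.266, 0.566, 0.223] pointing down, gripper open.
Joint ranges: [-179.83, 179.83], [-69.29, 118.12], [-61.27, 80.66], [-181.25, 117.63], [-171.15, -9.14], [-177.46, 177.46]. Speed limits (degrees/s): [159.86, 159.86, 180, 180, 180, 180].

INTERFACE

Orientations are given as a 3x3 rotation matrix whose columns are the frame's x, y, z axes.
In Python, from station import * gives the robot as it stands. The module is installed in compiled form; this text tells all that it offers.
- The arm moves only by the tool jog_arm, never from a script. Its argument "moves" is a list of rows, each a list of 7 numbers: the closure, from -1 (fully open) to 1 (shut), then the shift along the tool's x, y, z in m, then the turn, a rotation vector about the tool's x, y, z in rad. In form: [[gripper, x, y, z, wx, wy, wz], ...]. A call has exactly 10 rows; each row is the pose to reach, as a shift and turn from the pose commanded when the call began, along the tool's axes at that moment; what a row does not reach only later rows make up. A row lasts 1/12 s, in which the tool goes at most 41.7 mm and 7.16 degrees, less where a joint would pass 70% of its speed; a pose out of reach is approached as far as the arm can. A call with a gripper value outside its range is refused whole. The fingers move at their own pace and stop on an object; the grip force is fixed at half the most. Time passes only in rows, so rows that repeat a pose let the fingers close, or fill a call up. It gives the time, the measured TCP pose, the force and the opening at its end, in the units of the state.
- sense(): the state, without advancing time (a new reading comes with each control period).
- capture(name): name is "side" or "top" or "wrist"; returns a dict with "frame" (420x560x3 uint8, red, green, blue), "fov_y" (degrees; the focal length in pixels is half the picture's height over the tangent of half this angle, whatever the lens; pixels are square), "cx", "cy" (the principal point, pixels), "k1" (the pictures are not rectified: a ray, as slopes to the right and down, at radius r is drawn at 1 + k1 r^2 times it, then the intrinsics apply), "world_from_camera" (4x4, takes a point from camera to world coordinates). Camera axes: x right, y down, z forward; pixel columns grow to the right and rows downward; lengths in m; the calibration is good to about 2 mm. A picture is of the moment at which its call begins. There is no depth.
- finish_job(): hands the job in, once; it reports no verdict.
The state is a dict: "time_s": time; "joints": joint angles; "joint_velocities": joint speeds; "effort": joint torques, N m; "tcp_pos": TCP position; "ee_rot": TCP orientation; "wrist_force": force on the tool from outside, world axes, zero at the start; "moment": the same for the moment, N m; "gripper_width": opening from 0.0 (shut) to 1.0 (fully open).
Only numpy, scipy, OpenCV 4.12 (cv2) and the standard library are available. Lean on these libraries where they do the work, as an engineer would, in place of code of your own. Each camera call takes 0.05 s, during which the arm holds its last target.

TASK

Take the gauge blade by its grip out of the wooden holder, stand it in the slot of the steel gap block on the tensioner rig, fully home on its shoulder, and let go of it. Then press the gripper against the upright rubber pad of the rig's sprung tensioner arm, push it back past its click and finish while still holding it there: I will tighten the lock screw, and until then the arm springs back if released. Leave the other parts on the bench where they are.

Things in the scene. Friction and masses are not known exactly. Their poses are not given: they have to be found in the camera images.
- gauge: Loose upright flat gauge, 84 mm tall, 140 g. Origin: centre of its blade's foot; z up, x through the thickness, y across the width. From the foot up: steel blade 34 mm long, 6 mm (x) by 28 mm (y), lowest 10 mm narrowed to 4 x 24 mm; shoulder plate 34 x 52 x 6 mm; grip 44 mm. Starts in the holder, foot 6 mm above the bench, shoulder on the holder's top. Same turned half round about z.
- grip (a point): Middle of the gauge's grip, 62 mm above its foot, axes as the gauge's: a grey plastic block 20 mm (x) by 32 mm (y), 44 mm tall, from 40 to 84 mm above the foot; grip it from above across its 20 mm.
- holder: Fixed plywood block 70 x 80 x 40 mm tall that stores the gauge in an 11 x 35 mm slot in its middle, long along y. Origin: centre of its underside, z up.
- rig: Tensioner rig, fixed. Origin: centre of the underside of its aluminium base plate, 160 mm (x) x 300 mm (y) x 12 mm; z up; x points away from the robot (within 20 degrees) and is the way the arm is pushed back. On the plate: steel gap block 64 x 72 mm at x 0, y +90 mm, top 57 mm above the bench; the arm's pivot at x 0, y -125 mm.
- slot (a point): Centre of the slot's mouth, level with the gap block's top, 57 mm above the bench; axes as the rig's. Slot 9 mm (rig x) by 31 mm (rig y), 45 mm deep, 4 mm bevel round its mouth. The blade goes down in it until its shoulder lies on the block's top: its foot is then 34 mm below this point.
- pivot (a point): The sprung arm: flat steel bar 12 mm wide, 108 mm long, 30 to 40 mm above the bench, with an upright black rubber pad near its end. This point: on its vertical pivot axis, 29 mm above the bench; y along the bar to the pad, z up. It swings level; at rest it leans 0.21 rad towards rig -x (the robot), and is pushed to rig +x.
- pad (a point): Centre of the pad's near face, the one pushed (it looks to -x of the arm), 95 mm from the pivot, 68 mm above the bench. The pad is 40 mm wide (y), 10 mm thick (x) and reaches from 30 to 96 mm above the bench. Its straight travel to 0.42 rad is about 40 mm along rig +x.
- tensioner (a joint): Swing of the sprung arm, rad: 0 at rest, grows as the pad is pushed to rig +x. A small brass pawl rises over a tooth (top at 0.22) and has dropped behind it, clicked, from 0.36 on; aim for about 0.42, hard stop 0.50. Push at the pad: 3 N at rest, 6 N up the tooth, about 9 N at 0.42, under 13 N before the stop. The pawl does not lock: released, the arm springs back.
- radio_front: Bystander: red plastic radio front panel, 120 x 200 x 16 mm, lying flat. Origin: centre of its underside.
- coil_form: Bystander: copper coil form, a flanged spool 44 mm across and 45 mm tall, standing. Origin: centre of its underside.
- volume_knob: Bystander: round grey enamel knob, 40 mm across and 20 mm tall. Origin: centre of its underside.
- thumbwheel: Bystander: brass knurled thumbwheel, 36 mm across and 16 mm tall. Origin: centre of its underside.
- screwdriver: Bystander: screwdriver lying flat. Origin: under its middle.
- screw_cup: Bystander: small open steel cup, 56 mm across and 35 mm tall. Origin: centre of its underside.
There are look-alikes about, which are no part of the job. What is shaped like the gauge but purple is not meant.

How it is judged (in metres and radians):
On the way, in this order (a step that is already met when the one before it is completed fails the run):
1. the gauge stands in the slot, fully home on its shoulder and let go (z of gauge in the frame of slot between -0.037 and -0.031 m and x of gauge in the frame of slot between -0.004 and 0.004 m and y of gauge in the frame of slot between -0.004 and 0.004 m and angle between the z axis of gauge and the z axis of slot, either way round below 0.1 rad and contact force between each of the fingers, the arm and gauge below 0.2 N), for 0.3 s.
2. the gripper holds the tensioner arm back past its click, the gauge still home (all of step 1 and value of joint tensioner above 0.36 rad and contact force between the fingers and tensioner above 1.5 N and contact force between gauge and tensioner below 0.2 N), for 0.5 s.
At the end, for the whole second after the job is handed in: The gauge stands in the slot, its foot 31 to 37 mm below the slot's mouth, within 4 mm of centre and upright within 0.1 rad, untouched by the robot; the tensioner arm is at more than 0.36 rad, held there by the fingers with more than 1.5 N, not by the gauge (all of step 2); the arm keeps its last pose, push and grip.
It fails at once if another part on the bench is moved more than 30 mm (distance of any of radio_front, coil_form, volume_knob, thumbwheel, screwdriver, screw_cup from where it was at the start of the episode above 0.03 m).
It also fails if it takes over 61 s, if anything falls off the work surface, if the arm or the gripper's body presses on something with over 40 N, if the wrist force passes 120 N, or if a joint passes its speed limit or range.

## Working session

There is one attempt and no reset: what is moved stays moved. The work goes in short steps, Python scripts to look and compute and a tool call to move; the robot and the scene stay as the last step left them, time stands still between calls to the robot, and variables do not carry over. Pictures are saved under pics/ and viewed, and the job is handed in when it is done.

Besides the shell and the picture viewer there is one more tool, called after "Emit:" as a command line: name --pt "numbers of a row" for each row, then --argument value for the rest. jog_arm: Moves the arm, as the interface text tells. Its arguments: {"type":"object","properties":{"moves":{"type":"array"}},"required":["moves"]}

```bash
mkdir -p pics; ls
cat > h.py <<'E'
from station import *
import numpy as np, cv2
def snap(n,fn):
    c=capture(n); cv2.imwrite('pics/'+fn+'.png',c['frame'][:,:,::-1]); 
    import pickle; pickle.dump(c,open('pics/'+fn+'.pkl','wb')); return c
def load(fn):
    import pickle; return pickle.load(open('pics/'+fn+'.pkl','rb'))
def K(c):
    f=210/np.tan(np.radians(c['fov_y']/2)); return f
def ray(c,u,v):
    f=K(c); d=np.array([(u-c['cx'])/f,(v-c['cy'])/f]); s=d.copy()
    for _ in range(30): s=d/(1+c['k1']*(s@s))
    T=np.array(c['world_from_camera']); return T[:3,3],T[:3,:3]@np.array([s[0],s[1],1])
def atz(c,u,v,z):
    o,d=ray(c,u,v); return o+d*(z-o[2])/d[2]
def proj(c,p):
    T=np.array(c['world_from_camera']); q=T[:3,:3].T@(np.array(p)-T[:3,3]); s=q[:2]/q[2]; s=s*(1+c['k1']*(s@s)); return K(c)*s+[c['cx'],c['cy']]
def crop(fn,x0,y0,x1,y1,k,out):
    im=cv2.imread('pics/'+fn+'.png')[y0:y1,x0:x1]; cv2.imwrite('pics/'+out+'.png',cv2.resize(im,None,fx=k,fy=k,interpolation=cv2.INTER_CUBIC))
E
python3 - <<'E'
from h import *
for n in ['side','top','wrist']:
    c=snap(n,n+'0'); print(n,c['fov_y'],c['cx'],c['cy'],c['k1'],np.round(c['world_from_camera'],3).tolist())
print(sense())
E
```

```text
pics
side 42.071241783585975 278.20477667708354 217.94553209066794 -0.20336722485078773 [[-0.833, -0.422, 0.357, 0.187], [-0.553, 0.655, -0.514, 0.592], [-0.017, -0.626, -0.779, 1.005], [0.0, 0.0, 0.0, 1.0]]
top 53.37038003122156 280.95684785456206 205.87301373918422 -0.034726137086218356 [[-0.029, -0.99, 0.135, 0.509], [-1.0, 0.027, -0.016, -0.006], [0.012, -0.135, -0.991, 0.839], [0.0, 0.0, 0.0, 1.0]]
wrist 62.49553115538085 275.412624976257 209.51438453501592 -0.03936882378221425 [[-0.426, -0.861, -0.276, 0.343], [-0.905, 0.407, 0.127, 0.529], [0.002, 0.304, -0.953, 0.384], [0.0, 0.0, 0.0, 1.0]]
{'time_s': 0.15, 'joints': array([ 7.96186686e+01,  2.20811893e+01,  3.97522284e-01, -1.92232384e-02,
       -6.84112848e+01, -1.48168578e+01]), 'joint_velocities': array([ 0.09096481, -0.09025655,  0.28965534,  0.04872338,  0.01302301,
       -0.00824993]), 'effort': array([-4.84943248e-04, -3.91054165e+01,  1.87586063e+01,  4.22233433e+00,
        1.23412043e-02, -1.44905302e-04]), 'tcp_pos': array([0.26589079, 0.56511984, 0.22170693]), 'ee_rot': array([[ 9.04787871e-01, -4.25862116e-01, -6.05491034e-04],
       [-4.25862529e-01, -9.04786510e-01, -1.57385621e-03],
       [ 1.22405617e-04,  1.68186195e-03, -9.99998578e-01]]), 'wrist_force': array([-0.19876143,  0.63299696, -0.9929381 ]), 'moment': array([-0.00651878, -0.07898813, -0.04028422]), 'gripper_width': 1.0038808171857028}
```

View pics/side0.png

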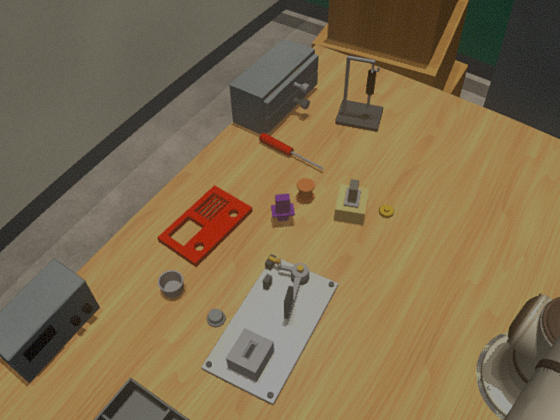

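View pics/top0.png

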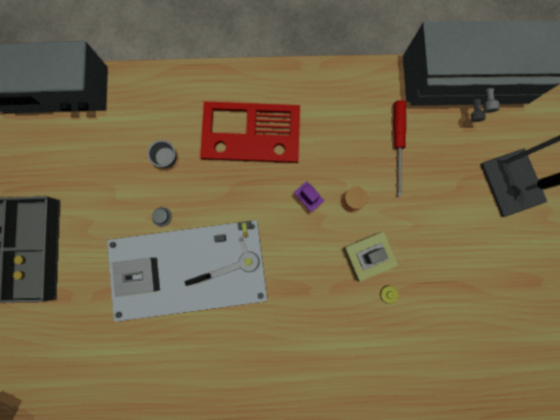

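View pics/wrist0.png

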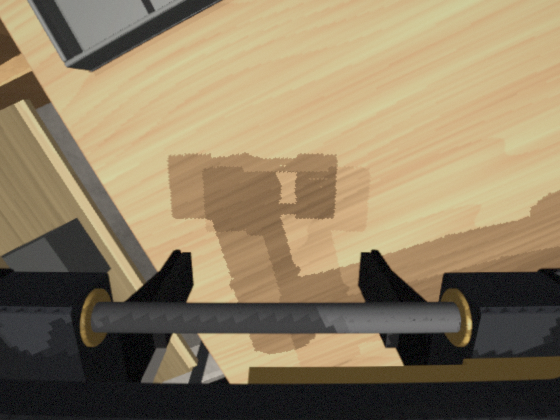

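The top view shows two gauge-shaped things: a grey one in the plywood holder at top (372,257) / side (352,198), and a purple one at top (309,197) / side (283,208), which is the excluded look-alike. The grey one is meant. The rig is the plate at top (187,270), with its gap block at (135,277) and its pad at (198,280). I'll check these in enlarged crops.

Run:
```python
from h import *
crop('top0',330,220,415,285,9,'c1')
crop('top0',95,210,275,330,4.4,'c2')
crop('side0',320,170,400,230,9,'c3')
crop('side0',195,245,345,405,3.7,'c4')
```

```text
(no output)
```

View pics/c1.png

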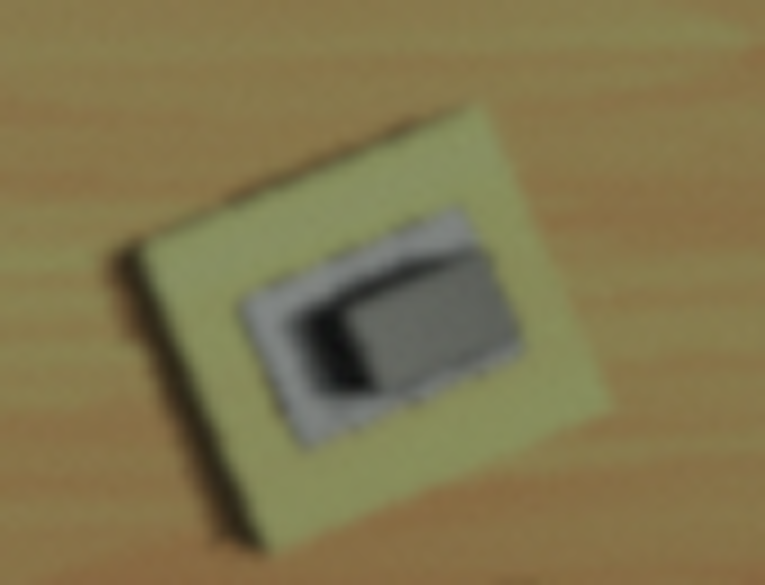

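View pics/c2.png

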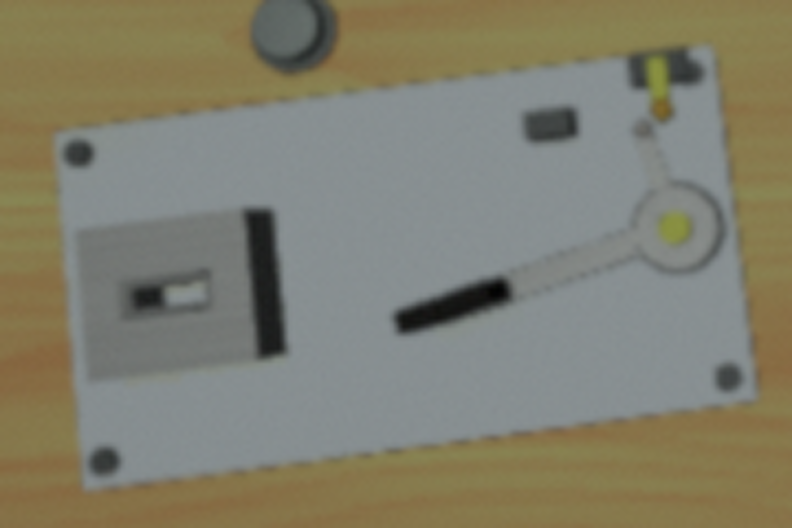

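View pics/c3.png

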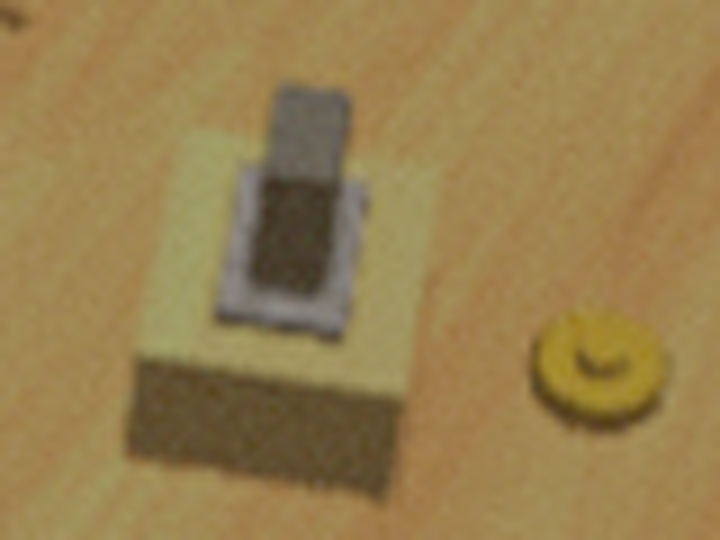

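View pics/c4.png

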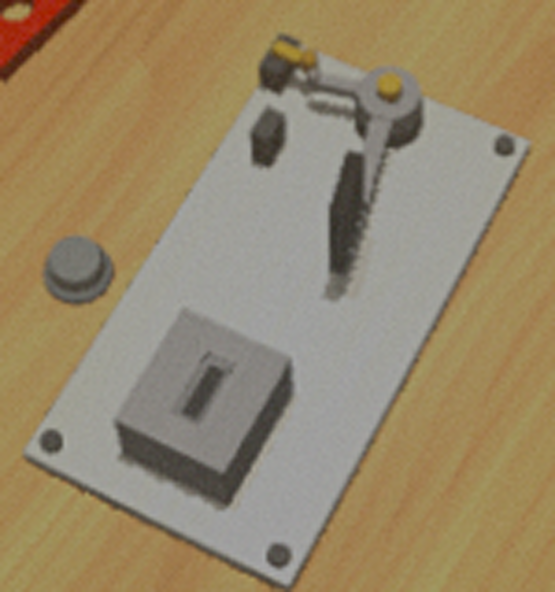

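The crops confirm it: grey grip on a steel shoulder in the plywood holder, empty slot in the gap block, and the arm leaning towards the robot. Now I'll fit the poses from the corners in both views.

```bash
cat > fit.py <<'E'
from h import *
from scipy.optimize import least_squares
def un(P,o,k): return (np.array(P)+.5)/k-.5+np.array(o)
def fit(obs,x0,rep=True):
    # obs: list (cam, local pts, px)
    def res(p,cams=obs):
        c,s=np.cos(p[2]),np.sin(p[2]); r=[]
        for cam,L,P in cams:
            for l,q in zip(L,P):
                w=[p[0]+c*l[0]-s*l[1],p[1]+s*l[0]+c*l[1],l[2]]; r+=list(proj(cam,w)-q)
        return np.array(r)
    sol=least_squares(res,x0,loss='soft_l1'); 
    if rep: print('pose',np.round(sol.x[:2],4),'yaw deg',round(np.degrees(sol.x[2]),2),'res',np.round(res(sol.x),1).tolist())
    return sol.x
def rect(hx,hy,z,cx=0,cy=0): # order: top-view TL(+x,+y) TR(+x,-y) BR(-x,-y) BL(-x,+y)
    return [(cx+hx,cy+hy,z),(cx+hx,cy-hy,z),(cx-hx,cy-hy,z),(cx-hx,cy+hy,z)]
E
cat > m1.py <<'E'
from fit import *
t=load('top0'); s=load('side0')
u1=lambda P:un(P,(330,220),9); u2=lambda P:un(P,(95,210),4.4); u3=lambda P:un(P,(320,170),9); u4=lambda P:un(P,(195,245),3.7)
# rough orientation
for P in u2([(55,132),(712,45),(757,400),(85,490)]): print(atz(t,*P,.012).round(3))
for P in u1([(145,243),(482,103),(610,408),(270,552)]): print('h',atz(t,*P,.04).round(3))
for P in u3([(190,130),(437,165),(403,398),(135,357)]): print('hs',atz(s,*P,.04).round(3))
for P in u4([(185,310),(292,362),(225,473),(117,420)]): print('bs',atz(s,*P,.057).round(3))
for P in u2([(77,230),(245,210),(258,357),(90,380)]): print('bt',atz(t,*P,.057).round(3))
E
python3 m1.py
```

```text
[0.564 0.327 0.012]
[0.595 0.03  0.012]
[0.437 0.014 0.012]
[0.406 0.31  0.012]
h [ 0.536 -0.14   0.04 ]
h [ 0.564 -0.214  0.04 ]
h [ 0.499 -0.238  0.04 ]
h [ 0.471 -0.164  0.04 ]
hs [ 0.562 -0.213  0.04 ]
hs [ 0.501 -0.238  0.04 ]
hs [ 0.471 -0.162  0.04 ]
hs [ 0.535 -0.137  0.04 ]
bs [0.525 0.229 0.057]
bs [0.462 0.224 0.057]
bs [0.455 0.293 0.057]
bs [0.518 0.299 0.057]
bt [0.519 0.298 0.057]
bt [0.526 0.227 0.057]
bt [0.465 0.221 0.057]
bt [0.457 0.291 0.057]
```

```bash
cat >> m1.py <<'E'
print('----')
H=rect(.035,.04,.04); Sh=rect(.017,.026,.046); G=rect(.010,.016,.09)
print('holder'); h=fit([(t,H,u1([(145,243),(482,103),(610,408),(270,552)])),(s,[H[1],H[2],H[3],H[0]],u3([(190,130),(437,165),(403,398),(135,357)]))],[.52,-.19,.35])
print('gauge'); g=fit([(t,G,u1([(345,303),(485,250),(522,348),(380,393)])),(t,Sh,u1([(240,298),(465,207),(525,352),(305,448)])),(s,[G[1],G[2]],u3([(283,87),(350,92)]))],[.52,-.19,.35])
Pl=rect(.08,.15,.012); B=rect(.032,.036,.057,0,.09)
print('rig'); r=fit([(t,Pl,u2([(55,132),(712,45),(757,400),(85,490)])),(t,B,u2([(77,230),(245,210),(258,357),(90,380)])),(s,[B[1],B[2],B[3],B[0]],u4([(185,310),(292,362),(225,473),(117,420)]))],[.5,.17,-.1])
c_,s_=np.cos(r[2]),np.sin(r[2]); R=np.array([[c_,-s_],[s_,c_]])
print('slot',r[:2]+R@[0,.09]); pv=r[:2]+R@[0,-.125]
print('pivot',pv)
def padpt(th,loc=(-.005,.095)):
    a=r[2]+.21-th; return pv+np.array([[np.cos(a),-np.sin(a)],[np.sin(a),np.cos(a)]])@loc
for th in (0,.22,.36,.42,.45): print(th,padpt(th))
for n,c,P in [('slot',t,u2([(166,295)])),('slot',s,u4([(205,385)]))]: print(n,atz(c,*P[0],.057))
print('pivot top',atz(t,*u2([(676,229)])[0],.045))
E
python3 m1.py | sed '1,/----/d'
```

```text
holder
pose [ 0.5175 -0.1885] yaw deg 20.33 res [-0.8, 0.0, -0.2, -0.1, 0.3, 0.0, -0.3, 0.1, -0.6, -0.7, 0.9, 0.2, 0.4, -0.2, -0.0, -0.8]
gauge
pose [ 0.5173 -0.1887] yaw deg 19.8 res [-0.6, 0.3, 0.1, -0.4, 0.4, -0.9, -0.2, 0.7, -0.2, -0.2, -0.2, -0.1, 0.2, 0.5, -0.5, 0.0, -0.1, -1.3, 1.1, -0.4]
rig
pose [0.5007 0.1703] yaw deg 6.02 res [-0.7, -0.2, 0.3, -0.3, 0.5, 0.3, -0.7, 0.6, -0.5, 0.1, -0.3, -0.4, 0.1, 0.9, -0.5, 0.8, -0.1, -1.2, 0.2, -1.5, 0.1, -0.3, -0.6, -0.6]
slot [0.49122718 0.25983261]
pivot [0.51375968 0.0460166 ]
0 [0.47957357 0.13479334]
0.22 [0.49977125 0.14011402]
0.36 [0.51303876 0.14114536]
0.42 [0.51874436 0.1410174 ]
0.45 [0.52159172 0.14082514]
slot [0.49138181 0.2598644  0.057     ]
slot [0.49159744 0.25872385 0.057     ]
pivot top [0.51321883 0.04575624 0.045     ]
```

Both cameras agree within about 1 mm. The tool plan is jaws across gauge x, so the tool y yaw is -160°, a +45° turn about tool z.

```bash
cat > go.py <<'E'
from h import *
from scipy.spatial.transform import Rotation as Ro
import sys
def go(x,y,z,yaw):
    s=sense(); R=s['ee_rot']; d=np.array([x,y,z])-s['tcp_pos']
    a=np.radians(yaw); ty=np.array([np.cos(a),np.sin(a),0]); tz=np.array([0,0,-1.]); T=np.column_stack([np.cross(ty,tz),ty,tz])
    rv=Ro.from_matrix(R.T@T).as_rotvec()
    print('t',round(s['time_s'],2),'tcp',s['tcp_pos'].round(4),'F',s['wrist_force'].round(1),'w',round(s['gripper_width'],3),'\nshift',(R.T@d).round(4),'turn',rv.round(4))
if __name__=='__main__': go(*map(float,sys.argv[1:]))
E
python3 go.py .5174 -.1886 .18 -160
```

```text
t 0.15 tcp [0.2659 0.5651 0.2217] F [-0.2  0.6 -1. ] w 1.004 
shift [0.5485 0.5748 0.0427] turn [ 0.0015 -0.0008  0.7818]
```

Emit:
jog_arm --pt "-1 0.011 0.0115 0 0 0 0.016" --pt "-1 0.033 0.034 0 0 0 0.047" --pt "-1 0.06 0.063 0 0 0 0.086" --pt "-1 0.088 0.092 0 0 0 0.125" --pt "-1 0.115 0.121 0 0 0 0.164" --pt "-1 0.143 0.15 0 0 0 0.203" --pt "-1 0.17 0.178 0 0 0 0.242" --pt "-1 0.198 0.207 0 0 0 0.281" --pt "-1 0.225 0.236 0 0 0 0.32" --pt "-1 0.252 0.264 0 0 0 0.36"

```text
time_s: 0.98
tcp_pos: [0.3815, 0.2172, 0.2226]
ee_rot: [[0.696, -0.718, -0.0], [-0.718, -0.696, 0.0], [-0.0, -0.0, -1.0]]
wrist_force: [1.4, -0.2, -0.8]
gripper_width: 0.999
```

```bash
python3 go.py .5174 -.1886 .18 -160
```

```text
t 0.98 tcp [0.3815 0.2172 0.2226] F [ 1.4 -0.2 -0.8] w 0.999 
shift [0.386  0.1848 0.0425] turn [0.000e+00 1.000e-04 4.205e-01]
```

Emit:
jog_arm --pt "-1 0.034 0.016 0 0 0 0.037" --pt "-1 0.07 0.034 0 0 0 0.076" --pt "-1 0.106 0.051 0 0 0 0.115" --pt "-1 0.142 0.068 0 0 0 0.155" --pt "-1 0.178 0.085 0 0 0 0.194" --pt "-1 0.214 0.102 0 0 0 0.233" --pt "-1 0.25 0.12 0 0 0 0.272" --pt "-1 0.286 0.137 0 0 0 0.312" --pt "-1 0.322 0.154 0 0 0 0.351" --pt "-1 0.355 0.17 0.01 0 0 0.387"

```text
time_s: 1.82
tcp_pos: [0.5086, -0.1563, 0.2141]
ee_rot: [[0.373, -0.928, 0.004], [-0.928, -0.373, -0.001], [0.002, -0.004, -1.0]]
wrist_force: [0.4, 0.9, 0.6]
gripper_width: 0.999
```

```bash
python3 go.py .5174 -.1886 .15 -160
```

```text
t 1.82 tcp [ 0.5086 -0.1563  0.2141] F [0.4 0.9 0.6] w 0.999 
shift [0.0331 0.0041 0.0642] turn [-0.0036 -0.0022  0.0328]
```

Emit:
jog_arm --pt "-1 0.02 0.003 0.015 0 0 0.02" --pt "-1 0.032 0.004 0.035 0 0 0.033" --pt "-1 0.033 0.004 0.05 0 0 0.033" --pt "-1 0.033 0.004 0.06 0 0 0.033" --pt "-1 0.033 0.004 0.064 0 0 0.033" --pt "-1 0.033 0.004 0.064 0 0 0.033" --pt "-1 0.033 0.004 0.064 0 0 0.033" --pt "-1 0.033 0.004 0.064 0 0 0.033" --pt "-1 0.033 0.004 0.064 0 0 0.033" --pt "-1 0.033 0.004 0.064 0 0 0.033"

```text
time_s: 2.65
tcp_pos: [0.5163, -0.1855, 0.1495]
ee_rot: [[0.344, -0.939, 0.002], [-0.939, -0.344, -0.0], [0.001, -0.002, -1.0]]
wrist_force: [-1.0, -0.4, 0.7]
gripper_width: 0.999
```

```bash
python3 go.py .5174 -.1886 .053 -160; python3 -c "
from h import *
snap('wrist','w1')"
```

```text
t 2.65 tcp [ 0.5163 -0.1855  0.1495] F [-1.  -0.4  0.7] w 0.999 
shift [0.0032 0.0002 0.0965] turn [-0.0017 -0.0008  0.0026]
```

View pics/w1.png

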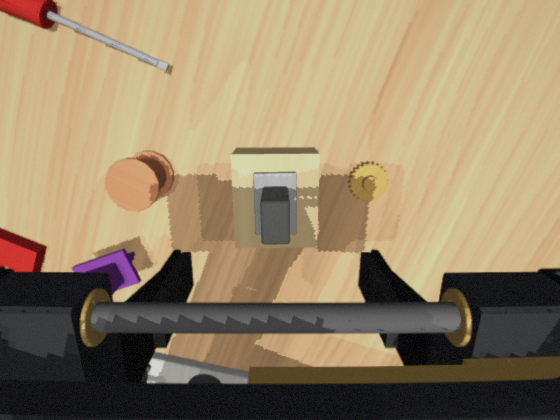

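The wrist view shows the grey grip top at about (276,217) between the fingers, with the coil form (135,183) and thumbwheel (368,182) outside. I'll check the gauge's corners against the fit.

Run:
```python
from h import *
w=load('w1'); a=np.radians(20); R=np.array([[np.cos(a),-np.sin(a)],[np.sin(a),np.cos(a)]])
for hx,hy,z in [(.01,.016,.09),(.017,.026,.046),(.035,.04,.04)]:
    print(z,[proj(w,[*(np.array([.5174,-.1886])+R@[i*hx,j*hy]),z]).round(1).tolist() for i,j in [(1,1),(1,-1),(-1,-1),(-1,1)]])
crop('w1',220,140,330,260,5,'c5')
```

```text
0.09 [[262.2, 246.6], [261.7, 202.6], [291.6, 202.7], [290.8, 246.7]]
0.046 [[255.8, 236.1], [254.9, 174.3], [298.3, 174.4], [296.9, 236.3]]
0.04 [[235.5, 248.6], [232.2, 155.2], [321.1, 155.4], [317.2, 248.8]]
```

View pics/c5.png

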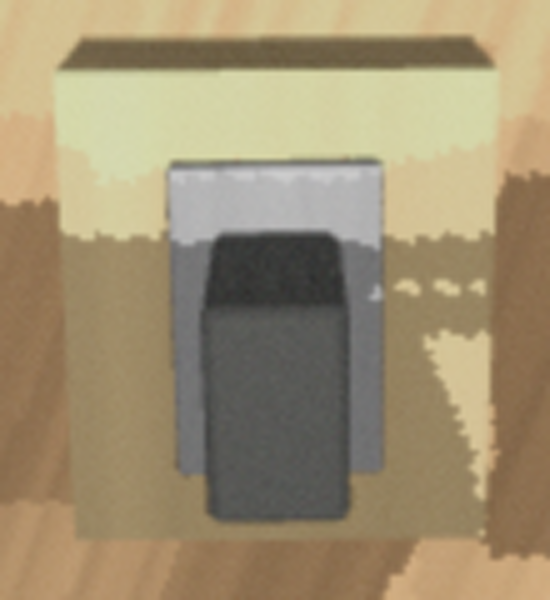

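The prediction is within 1.5 px, about 1 mm. Descending and gripping.

Emit:
jog_arm --pt "-1 0.003 0 0.008 0 0 0.002" --pt "-1 0.003 0 0.022 0 0 0.002" --pt "-1 0.003 0 0.038 0 0 0.002" --pt "-1 0.003 0 0.054 0 0 0.002" --pt "-1 0.003 0 0.068 0 0 0.002" --pt "-1 0.003 0 0.08 0 0 0.002" --pt "-1 0.003 0 0.089 0 0 0.002" --pt "-1 0.003 0 0.094 0 0 0.002" --pt "-1 0.003 0 0.096 0 0 0.002" --pt "-1 0.003 0 0.096 0 0 0.002"

```text
time_s: 3.53
tcp_pos: [0.5168, -0.1887, 0.0523]
ee_rot: [[0.342, -0.94, -0.0], [-0.94, -0.342, -0.0], [-0.0, 0.0, -1.0]]
wrist_force: [-0.1, 0.0, 0.5]
gripper_width: 1.004
```

```bash
python3 go.py .5174 -.1886 .053 -160
```

```text
t 3.53 tcp [ 0.5168 -0.1887  0.0523] F [-0.1  0.   0.5] w 1.004 
shift [ 0.0001 -0.0006 -0.0007] turn [0.0005 0.0001 0.    ]
```

Emit:
jog_arm --pt "1 0 0 0 0 0 0" --pt "1 0 0 0 0 0 0" --pt "1 0 0 0 0 0 0" --pt "1 0 0 0 0 0 0" --pt "1 0 0 0 0 0 0" --pt "1 0 0 0 0 0 0" --pt "1 0 0 0 0 0 0" --pt "1 0 0 0 0 0 0" --pt "1 0 0 0 0 0 0" --pt "1 0 0 0 0 0 0"

```text
time_s: 4.37
tcp_pos: [0.5168, -0.1886, 0.0525]
ee_rot: [[0.342, -0.94, -0.0], [-0.94, -0.342, -0.0], [0.0, 0.0, -1.0]]
wrist_force: [-0.1, -0.0, -0.4]
gripper_width: 0.323
```

```bash
python3 go.py .5174 -.1886 .053 -160
```

```text
t 4.37 tcp [ 0.5168 -0.1886  0.0525] F [-0.1 -0.  -0.4] w 0.323 
shift [ 0.0002 -0.0006 -0.0005] turn [ 0.0001 -0.     -0.    ]
```

The opening is still 28 mm, so the jaws may still be closing.

Emit:
jog_arm --pt "1 0 0 0 0 0 0" --pt "1 0 0 0 0 0 0" --pt "1 0 0 0 0 0 0" --pt "1 0 0 0 0 0 0" --pt "1 0 0 0 0 0 0" --pt "1 0 0 -0.002 0 0 0" --pt "1 0 0 -0.008 0 0 0" --pt "1 0 0 -0.016 0 0 0" --pt "1 0 0 -0.026 0 0 0" --pt "1 0 0 -0.036 0 0 0"

```text
time_s: 5.2
tcp_pos: [0.5169, -0.1887, 0.0898]
ee_rot: [[0.342, -0.94, 0.0], [-0.94, -0.342, -0.0], [0.0, -0.0, -1.0]]
wrist_force: [-0.1, -0.5, -1.8]
gripper_width: 0.226
```

```bash
python3 go.py .4912 .2598 .16 -174
```

```text
t 5.2 tcp [ 0.5169 -0.1887  0.0898] F [-0.1 -0.5 -1.8] w 0.226 
shift [-0.4302 -0.1292 -0.0703] turn [-3.000e-04 -2.000e-04  2.444e-01]
```

Gripped at 19.7 mm, and the weight shows in the wrist force. Lift, then carry.

Emit:
jog_arm --pt "1 -0.002 0 -0.016 0 0 0.002" --pt "1 -0.008 -0.002 -0.034 0 0 0.005" --pt "1 -0.018 -0.005 -0.052 0 0 0.01" --pt "1 -0.034 -0.01 -0.068 0 0 0.02" --pt "1 -0.055 -0.017 -0.08 0 0 0.03" --pt "1 -0.08 -0.024 -0.085 0 0 0.045" --pt "1 -0.105 -0.032 -0.085 0 0 0.06" --pt "1 -0.13 -0.039 -0.085 0 0 0.075" --pt "1 -0.155 -0.047 -0.085 0 0 0.09" --pt "1 -0.18 -0.054 -0.085 0 0 0.105"

```text
time_s: 6.03
tcp_pos: [0.506, 0.0003, 0.1749]
ee_rot: [[0.241, -0.971, 0.002], [-0.971, -0.241, 0.001], [-0.0, -0.002, -1.0]]
wrist_force: [0.8, -0.7, -2.0]
gripper_width: 0.227
```

```bash
python3 go.py .4912 .2598 .175 -174
```

```text
t 6.03 tcp [5.060e-01 3.000e-04 1.749e-01] F [ 0.8 -0.7 -2. ] w 0.227 
shift [-2.555e-01 -4.820e-02  1.000e-04] turn [-0.0019  0.0003  0.1385]
```

Emit:
jog_arm --pt "1 -0.026 -0.005 0 0 0 0.015" --pt "1 -0.053 -0.01 0 0 0 0.029" --pt "1 -0.081 -0.015 0 0 0 0.044" --pt "1 -0.11 -0.021 0 0 0 0.06" --pt "1 -0.14 -0.026 0 0 0 0.076" --pt "1 -0.17 -0.032 0 0 0 0.092" --pt "1 -0.2 -0.038 0 0 0 0.108" --pt "1 -0.226 -0.043 0 0 0 0.123" --pt "1 -0.246 -0.046 0 0 0 0.133" --pt "1 -0.2555 -0.048 0 0 0 0.138"

```text
time_s: 6.87
tcp_pos: [0.4908, 0.261, 0.1747]
ee_rot: [[0.108, -0.994, 0.001], [-0.994, -0.108, 0.001], [-0.001, -0.002, -1.0]]
wrist_force: [-0.7, 0.4, -0.8]
gripper_width: 0.23
```

```bash
python3 go.py .4912 .2598 .12 -174
```

```text
t 6.87 tcp [0.4908 0.261  0.1747] F [-0.7  0.4 -0.8] w 0.23 
shift [ 0.0013 -0.0002  0.0547] turn [-0.0016  0.0013  0.0033]
```

Emit:
jog_arm --pt "1 0.001 0 0.006 0 0 0.003" --pt "1 0.001 0 0.018 0 0 0.003" --pt "1 0.001 0 0.031 0 0 0.003" --pt "1 0.001 0 0.042 0 0 0.003" --pt "1 0.001 0 0.05 0 0 0.003" --pt "1 0.001 0 0.054 0 0 0.003" --pt "1 0.001 0 0.0545 0 0 0.003" --pt "1 0.001 0 0.0545 0 0 0.003" --pt "1 0.001 0 0.0545 0 0 0.003" --pt "1 0.001 0 0.0545 0 0 0.003"

```text
time_s: 7.7
tcp_pos: [0.4914, 0.2577, 0.1198]
ee_rot: [[0.103, -0.995, 0.001], [-0.995, -0.103, 0.001], [-0.001, -0.001, -1.0]]
wrist_force: [0.8, 0.1, -0.7]
gripper_width: 0.227
```

```bash
python3 go.py .4912 .2598 .12 -174; python3 -c "
from h import *
for n in ['side','top','wrist']: snap(n,n+'2')
crop('side2',200,300,320,400,6,'c6'); crop('top2',95,230,195,310,7,'c7'); crop('wrist2',180,130,400,290,3.6,'c8')"
```

```text
t 7.7 tcp [0.4914 0.2577 0.1198] F [ 0.8  0.1 -0.7] w 0.227 
shift [-0.0021 -0.     -0.0002] turn [-0.0013  0.0008 -0.0017]
```

View pics/c6.png

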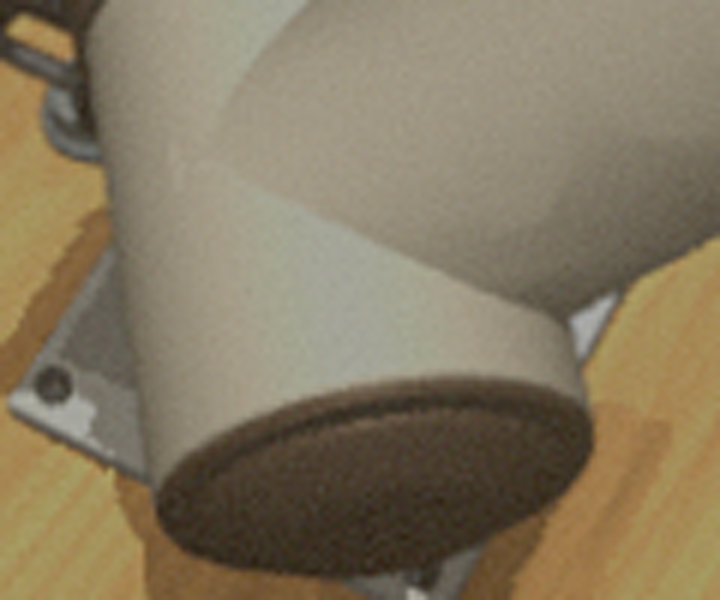

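View pics/c8.png

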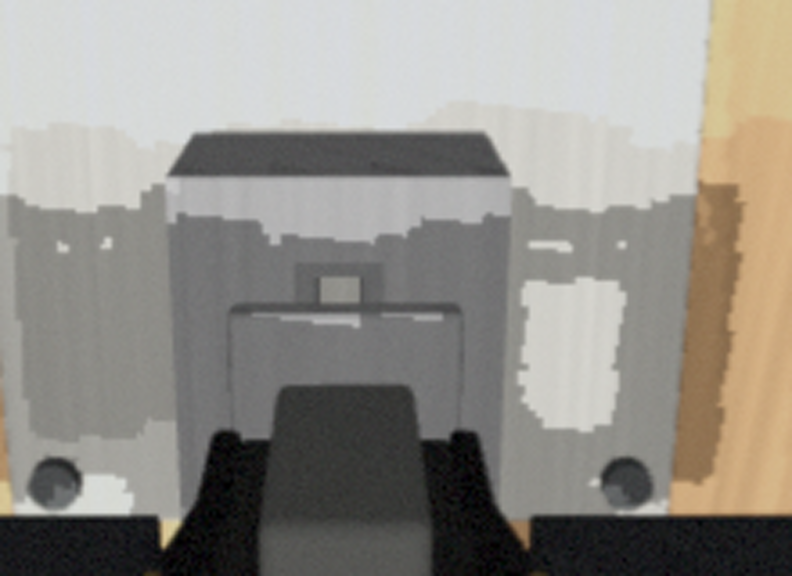

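The side view is blocked by the wrist. The wrist view shows the shoulder's edge (230–462, 307) over the slot's bevel (295–383, far edge 263). Comparing them metrically.

Run:
```python
from fit import *
w=load('wrist2'); u=lambda P:un(P,(180,130),3.6)
a=np.radians(6); R=np.array([[np.cos(a),-np.sin(a)],[np.sin(a),np.cos(a)]])
S=np.array([.4912,.2598])
def loc(P,z): return [(R.T@(atz(w,*p,z)[:2]-S)*1000).round(1).tolist() for p in u(P)]
print('slot bevel far corners (exp x ±8.5,y -19.5)',loc([(295,263),(383,263)],.057))
print('block far corners (exp ±32,y -36)',loc([(166,178),(511,177)],.057))
print('shoulder far (exp ±17,-26)',loc([(230,309),(462,309)],.1133),loc([(230,309),(462,309)],.1073))
print('tcp in slot frame',R.T@(np.array([.4914,.2577])-S)*1000)
```

```text
slot bevel far corners (exp x ±8.5,y -19.5) [[10.2, -20.1], [-6.4, -20.1]]
block far corners (exp ±32,y -36) [[33.8, -36.5], [-29.9, -36.6]]
shoulder far (exp ±17,-26) [[17.1, -30.0], [-16.0, -30.0]] [[17.7, -28.0], [-16.6, -28.0]]
tcp in slot frame [-0.02060539 -2.10940167]
```

View pics/c7.png

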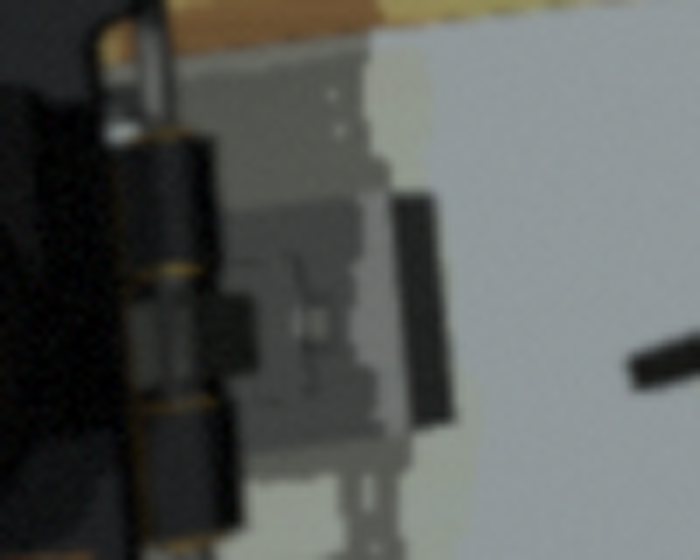

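The wrist view puts the gauge about 3 mm short in rig +y and about 1 mm in +x. I'll correct that (tool x -2.7 mm, tool y -0.8 mm) and go in part way.

Emit:
jog_arm --pt "1 -0.0027 -0.0008 0 0 0 -0.001" --pt "1 -0.0027 -0.0008 0.002 0 0 -0.001" --pt "1 -0.0027 -0.0008 0.005 0 0 -0.001" --pt "1 -0.0027 -0.0008 0.009 0 0 -0.001" --pt "1 -0.0027 -0.0008 0.013 0 0 -0.001" --pt "1 -0.0027 -0.0008 0.017 0 0 -0.001" --pt "1 -0.0027 -0.0008 0.02 0 0 -0.001" --pt "1 -0.0027 -0.0008 0.022 0 0 -0.001" --pt "1 -0.0027 -0.0008 0.023 0 0 -0.001" --pt "1 -0.0027 -0.0008 0.023 0 0 -0.001"

```text
time_s: 8.68
tcp_pos: [0.4914, 0.2602, 0.0957]
ee_rot: [[0.104, -0.995, -0.0], [-0.995, -0.104, -0.0], [0.0, 0.0, -1.0]]
wrist_force: [-0.3, -0.2, -0.8]
gripper_width: 0.225
```

```bash
python3 go.py .4912 .2598 .08 -174; python3 -c "
from h import *
print(sense()['moment'].round(2))
for n in ['wrist']: snap(n,n+'3')
crop('wrist3',180,130,400,290,3.6,'c9')"
```

```text
t 8.68 tcp [0.4914 0.2602 0.0957] F [-0.3 -0.2 -0.8] w 0.225 
shift [0.0003 0.0003 0.0157] turn [ 0.0004 -0.0004 -0.0008]
[ 0.07 -0.05  0.03]
```

View pics/c9.png

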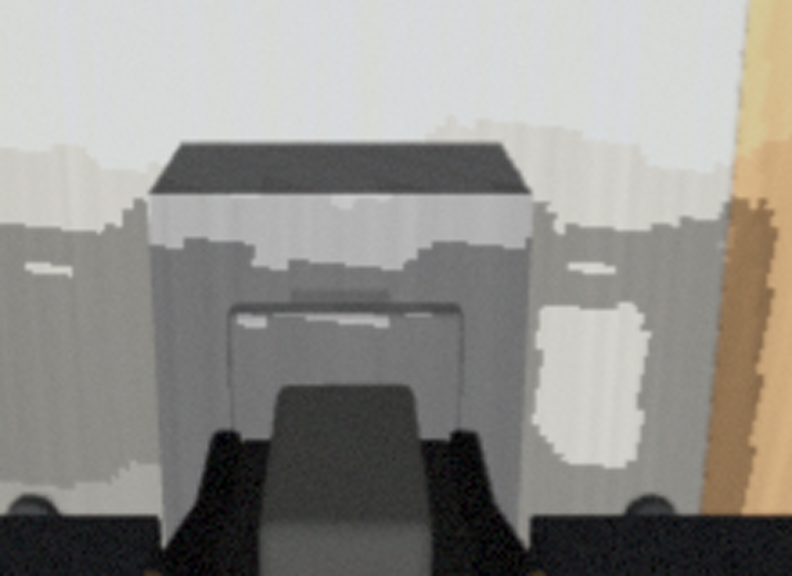

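The foot is about 8 mm inside with no contact force. The shoulder centre (346) is about 1 mm right of the bevel centre (340), so I'll nudge a little and continue down.

Emit:
jog_arm --pt "1 0 -0.0006 0.002 0 0 0" --pt "1 0 -0.0006 0.005 0 0 0" --pt "1 0 -0.0006 0.009 0 0 0" --pt "1 0 -0.0006 0.013 0 0 0" --pt "1 0 -0.0006 0.017 0 0 0" --pt "1 0 -0.0006 0.02 0 0 0" --pt "1 0 -0.0006 0.022 0 0 0" --pt "1 0 -0.0006 0.023 0 0 0" --pt "1 0 -0.0006 0.0235 0 0 0" --pt "1 0 -0.0006 0.0235 0 0 0"

```text
time_s: 9.57
tcp_pos: [0.4921, 0.2603, 0.0725]
ee_rot: [[0.104, -0.995, -0.0], [-0.995, -0.104, -0.0], [0.0, 0.0, -1.0]]
wrist_force: [0.5, -0.4, -0.9]
gripper_width: 0.228
```

```bash
python3 go.py .4912 .2598 .0695 -174; python3 -c "
from h import *
print(sense()['moment'].round(2))"
```

```text
t 9.57 tcp [0.4921 0.2603 0.0725] F [ 0.5 -0.4 -0.9] w 0.228 
shift [0.0004 0.001  0.003 ] turn [ 0.     -0.0001 -0.0007]
[ 0.09 -0.05  0.03]
```

Free all the way. The last 3 mm go slowly, watching for contact.

Emit:
jog_arm --pt "1 0 0 0.0005 0 0 0" --pt "1 0 0 0.001 0 0 0" --pt "1 0 0 0.0015 0 0 0" --pt "1 0 0 0.002 0 0 0" --pt "1 0 0 0.0025 0 0 0" --pt "1 0 0 0.0028 0 0 0" --pt "1 0 0 0.003 0 0 0" --pt "1 0 0 0.0032 0 0 0" --pt "1 0 0 0.0034 0 0 0" --pt "1 0 0 0.0034 0 0 0"

```text
time_s: 10.4
tcp_pos: [0.4921, 0.2603, 0.0695]
ee_rot: [[0.104, -0.995, 0.0], [-0.995, -0.104, -0.0], [0.0, -0.0, -1.0]]
wrist_force: [-1.4, -0.5, 3.3]
gripper_width: 0.226
```

```bash
python3 go.py .4912 .2598 .0695 -174; python3 -c "
from h import *
snap('wrist','wrist4')
crop('wrist4',180,130,400,290,3.6,'c10')"
```

```text
t 10.4 tcp [0.4921 0.2603 0.0695] F [-1.4 -0.5  3.3] w 0.226 
shift [0.0004 0.0009 0.    ] turn [-0.     -0.0001 -0.0006]
```

View pics/c10.png

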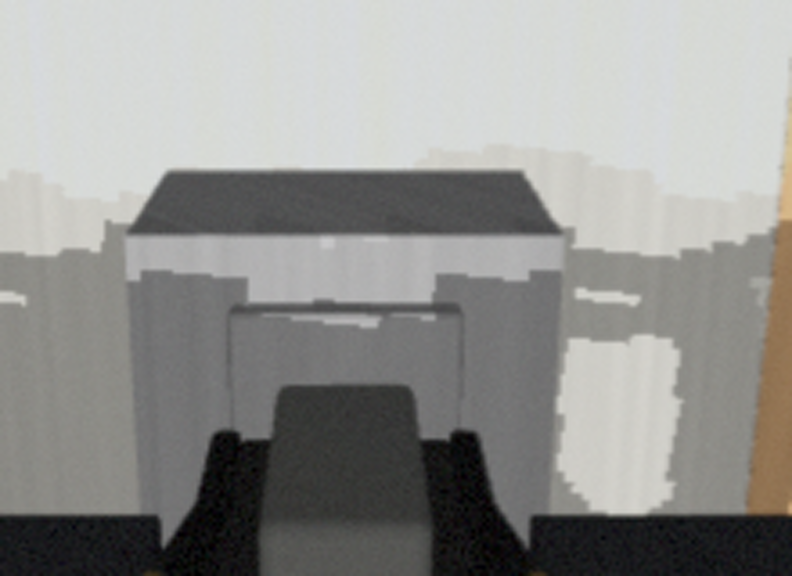

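There is a 4 N upward contact at exactly the predicted height, so the shoulder is on the block. Letting go, then rising.

Emit:
jog_arm --pt "-1 0 0 0 0 0 0" --pt "-1 0 0 0 0 0 0" --pt "-1 0 0 0 0 0 0" --pt "-1 0 0 0 0 0 0" --pt "-1 0 0 0 0 0 0" --pt "-1 0 0 0 0 0 0" --pt "-1 0 0 -0.004 0 0 0" --pt "-1 0 0 -0.012 0 0 0" --pt "-1 0 0 -0.024 0 0 0" --pt "-1 0 0 -0.038 0 0 0"

```text
time_s: 11.28
tcp_pos: [0.4919, 0.2601, 0.1077]
ee_rot: [[0.104, -0.995, -0.001], [-0.995, -0.104, -0.001], [0.001, 0.001, -1.0]]
wrist_force: [-0.5, -0.3, 0.5]
gripper_width: 0.899
```

Emit:
jog_arm --pt "-1 0 0 -0.016 0 0 0" --pt "-1 0 0 -0.034 0 0 0" --pt "-1 0 0 -0.05 0 0 0" --pt "-1 0 0 -0.064 0 0 0" --pt "-1 0 0 -0.074 0 0 0" --pt "-1 0 0 -0.08 0 0 0" --pt "-1 0 0 -0.082 0 0 0" --pt "-1 0 0 -0.082 0 0 0" --pt "-1 0 0 -0.082 0 0 0" --pt "-1 0 0 -0.082 0 0 0"

```text
time_s: 12.12
tcp_pos: [0.4916, 0.26, 0.1882]
ee_rot: [[0.104, -0.995, -0.002], [-0.995, -0.104, -0.001], [0.001, 0.002, -1.0]]
wrist_force: [-0.7, 0.7, 0.0]
gripper_width: 0.998
```

```bash
python3 go.py .45 .137 .19 -174; python3 -c "
from h import *
for n in ['wrist','top','side']: snap(n,n+'5')
crop('top5',95,210,275,330,4.4,'c11')"
```

```text
t 12.12 tcp [0.4916 0.26   0.1882] F [-0.7  0.7  0. ] w 0.998 
shift [ 0.118   0.0542 -0.0016] turn [ 0.0017 -0.0011 -0.0009]
```

View pics/wrist5.png

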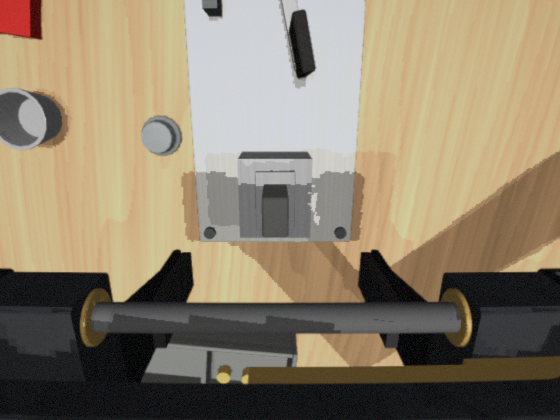

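View pics/side5.png

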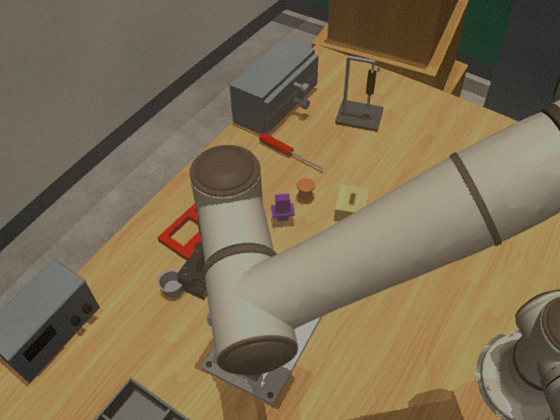

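View pics/c11.png

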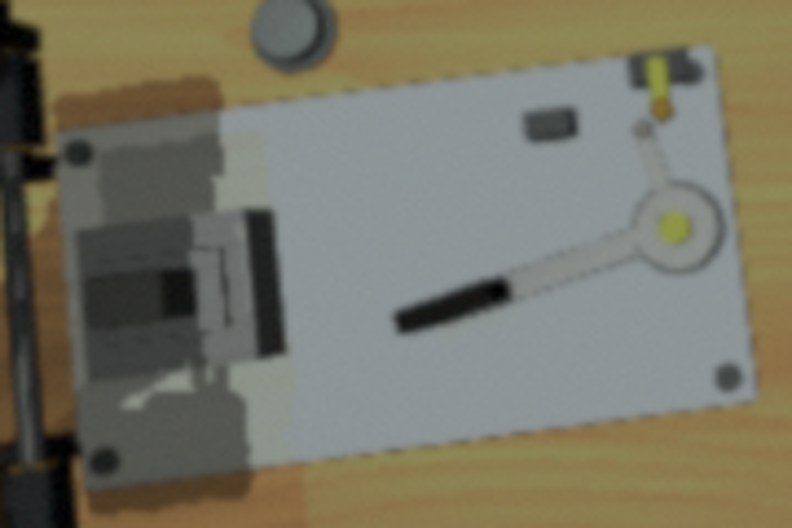

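The gauge stands alone in the slot in the wrist view, grip top at (275,210) and shoulder over the block. The arm is still at rest. Next I'll shut the fingers, go in front of the pad (rig -x side) and turn to yaw -180 so that the finger back meets the pad.

```bash
python3 go.py .43 .139 .188 -180
```

```text
t 12.27 tcp [0.4919 0.2602 0.1884] F [-0.3  0.6  0.5] w 1.001 
shift [0.1141 0.0741 0.0006] turn [ 0.0011 -0.0009  0.1039]
```

Emit:
jog_arm --pt "1 0.004 0.003 0 0 0 0.004" --pt "1 0.015 0.01 0 0 0 0.014" --pt "1 0.032 0.021 0 0 0 0.03" --pt "1 0.05 0.033 0 0 0 0.046" --pt "1 0.068 0.045 0 0 0 0.062" --pt "1 0.085 0.056 0 0 0 0.078" --pt "1 0.1 0.065 0 0 0 0.091" --pt "1 0.11 0.072 0 0 0 0.101" --pt "1 0.114 0.074 0 0 0 0.104" --pt "1 0.114 0.074 0 0 0 0.104"

```text
time_s: 13.1
tcp_pos: [0.4299, 0.1384, 0.1894]
ee_rot: [[-0.001, -1.0, 0.0], [-1.0, 0.001, 0.0], [-0.0, -0.0, -1.0]]
wrist_force: [-0.2, 0.3, 0.1]
gripper_width: 0.326
```

```bash
python3 go.py .43 .139 .056 -180
```

```text
t 13.1 tcp [0.4299 0.1384 0.1894] F [-0.2  0.3  0.1] w 0.326 
shift [-6.000e-04 -1.000e-04  1.334e-01] turn [-0.0005  0.0004 -0.001 ]
```

Emit:
jog_arm --pt "1 0 0 0.004 0 0 0" --pt "1 0 0 0.012 0 0 0" --pt "1 0 0 0.026 0 0 0" --pt "1 0 0 0.044 0 0 0" --pt "1 0 0 0.064 0 0 0" --pt "1 0 0 0.084 0 0 0" --pt "1 0 0 0.104 0 0 0" --pt "1 0 0 0.12 0 0 0" --pt "1 0 0 0.13 0 0 0" --pt "1 0 0 0.133 0 0 0"

```text
time_s: 13.93
tcp_pos: [0.4292, 0.1389, 0.0534]
ee_rot: [[0.0, -1.0, -0.004], [-1.0, -0.0, -0.003], [0.003, 0.004, -1.0]]
wrist_force: [-0.6, -0.2, 0.5]
gripper_width: -0.0
```

```bash
python3 go.py .43 .139 .056 -180; python3 -c "
from h import *
for n in ['wrist','top','side']: snap(n,n+'6')
crop('top6',95,210,275,330,4.4,'c12')"
```

```text
t 13.93 tcp [0.4292 0.1389 0.0534] F [-0.6 -0.2  0.5] w -0.0 
shift [-0.0001 -0.0008 -0.0026] turn [ 0.0043 -0.0031  0.0004]
```

View pics/wrist6.png

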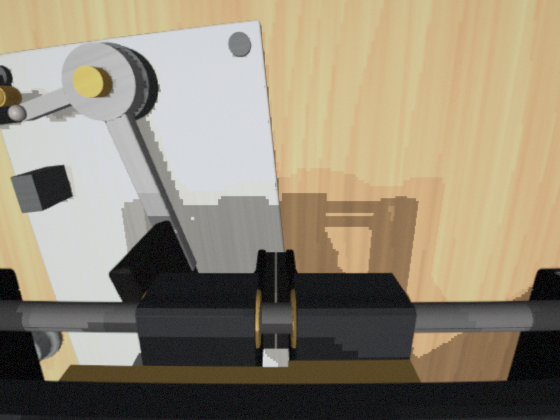

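View pics/c12.png

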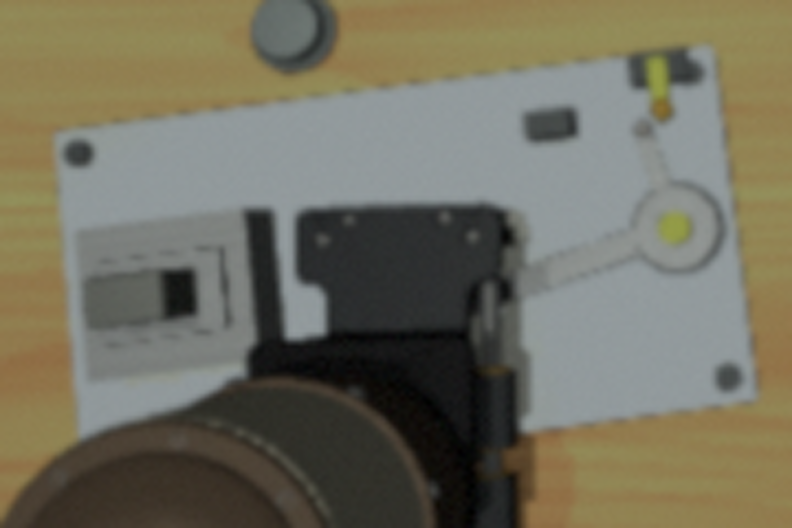

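View pics/side6.png

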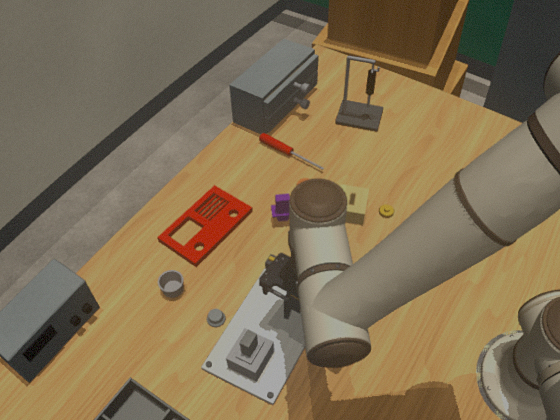

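The top and side views show the gauge upright, shoulder on the block. The shut fingers are in front of the pad, visible at wrist (150,260). Pushing along world +x (tool -y), first about 50 mm.

Emit:
jog_arm --pt "1 0 -0.004 0 0 0 0" --pt "1 0 -0.012 0 0 0 0" --pt "1 0 -0.02 0 0 0 0" --pt "1 0 -0.026 0 0 0 0" --pt "1 0 -0.03 0 0 0 0" --pt "1 0 -0.034 0 0 0 0" --pt "1 0 -0.038 0 0 0 0" --pt "1 0 -0.042 0 0 0 0" --pt "1 0 -0.046 0 0 0 0" --pt "1 0 -0.05 0 0 0 0"

```text
time_s: 14.92
tcp_pos: [0.4779, 0.1388, 0.0555]
ee_rot: [[-0.001, -1.0, -0.005], [-1.0, 0.001, -0.001], [0.001, 0.005, -1.0]]
wrist_force: [-9.7, 4.7, 2.5]
gripper_width: 0.006
```

```bash
python3 go.py .5 .139 .056 -180
```

```text
t 14.92 tcp [0.4779 0.1388 0.0555] F [-9.7  4.7  2.5] w 0.006 
shift [-0.0002 -0.0221 -0.0006] turn [ 0.0053 -0.0014 -0.0005]
```

Contact made, going up the tooth. Continuing to TCP x of about 0.500.

Emit:
jog_arm --pt "1 0 -0.003 0 0 0 0" --pt "1 0 -0.006 0 0 0 0" --pt "1 0 -0.009 0 0 0 0" --pt "1 0 -0.012 0 0 0 0" --pt "1 0 -0.015 0 0 0 0" --pt "1 0 -0.018 0 0 0 0" --pt "1 0 -0.02 0 0 0 0" --pt "1 0 -0.022 0 0 0 0" --pt "1 0 -0.022 0 0 0 0" --pt "1 0 -0.022 0 0 0 0"

```text
time_s: 15.75
tcp_pos: [0.5005, 0.1397, 0.0555]
ee_rot: [[-0.001, -1.0, -0.004], [-1.0, 0.001, -0.0], [0.0, 0.004, -1.0]]
wrist_force: [-7.5, 6.5, 1.9]
gripper_width: 0.005
```

```bash
python3 go.py .5 .139 .056 -180; python3 -c "
from h import *
for n in ['wrist','top','side']: snap(n,n+'7')
crop('top7',95,210,275,330,4.4,'c13');crop('side7',195,245,345,405,3.7,'c14')"
```

```text
t 15.75 tcp [0.5005 0.1397 0.0555] F [-7.5  6.5  1.9] w 0.005 
shift [ 0.0007  0.0005 -0.0005] turn [ 0.0037 -0.     -0.0006]
```

View pics/wrist7.png

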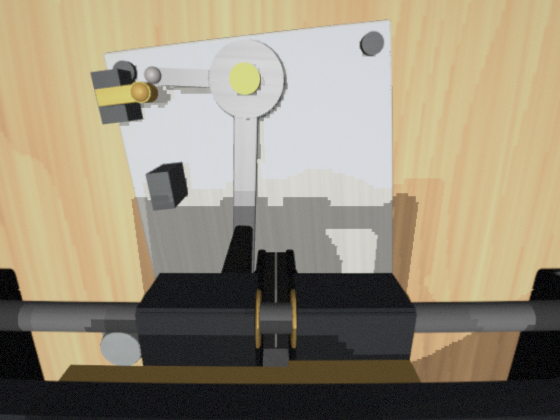

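View pics/c13.png

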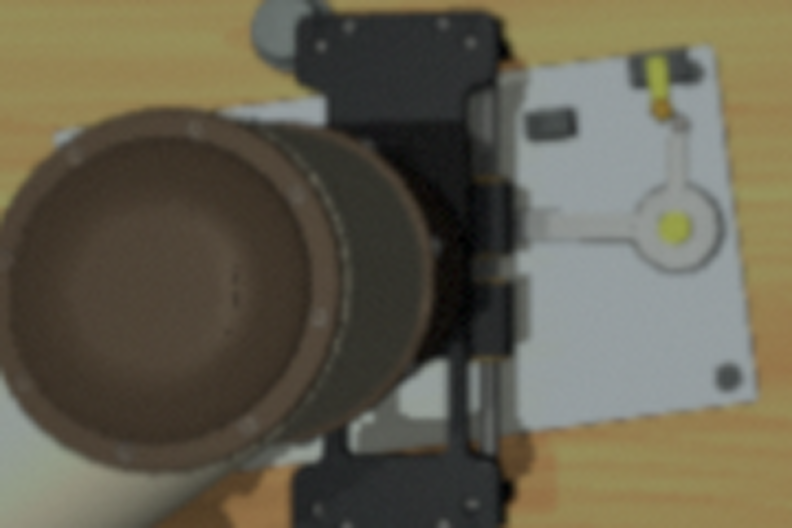

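View pics/c14.png

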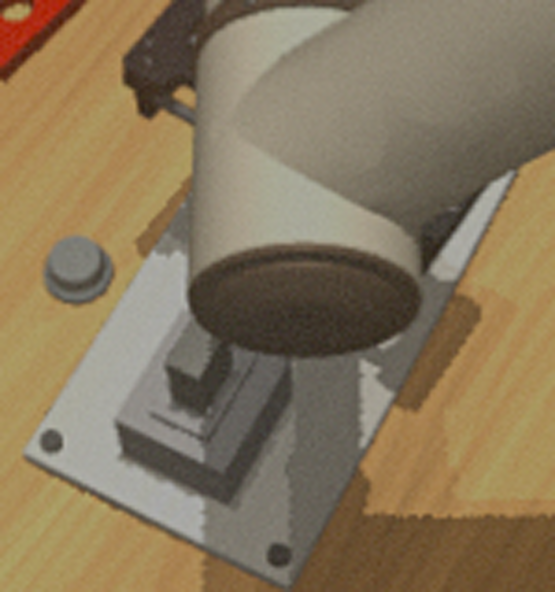

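The bar is now nearly in line with world y. I'll compute its swing from the wrist and top views.

```bash
python3 - <<'E'
from fit import *
def yaw(c,P,z=.04):
    a,b=[atz(c,*p,z)[:2] for p in P]; d=b-a; return np.degrees(np.arctan2(d[1],d[0]))-90
w6,w7,t0,t7=[load(x) for x in('wrist6','wrist7','top0','top7')]
r=6.02
for n,c,P in [('rest w',w6,[(119,122),(178,240)]),('now w',w7,[(246,125),(244.5,215)]),
  ('rest t',t0,un([(640,242),(510,284)],(95,210),4.4)),('now t',t7,un([(635,228),(550,226)],(95,210),4.4))]:
    y=yaw(c,P); print(n,'bar yaw',y.round(2),'theta',(0.21-np.radians(y-r)).round(3))
E
python3 -c "
from h import *
crop('wrist7',80,30,360,280,2.8,'c15')"
```

```text
rest w bar yaw 21.02 theta -0.052
now w bar yaw -2.46 theta 0.358
rest t bar yaw 16.24 theta 0.032
now t bar yaw -2.93 theta 0.366
```

View pics/c15.png

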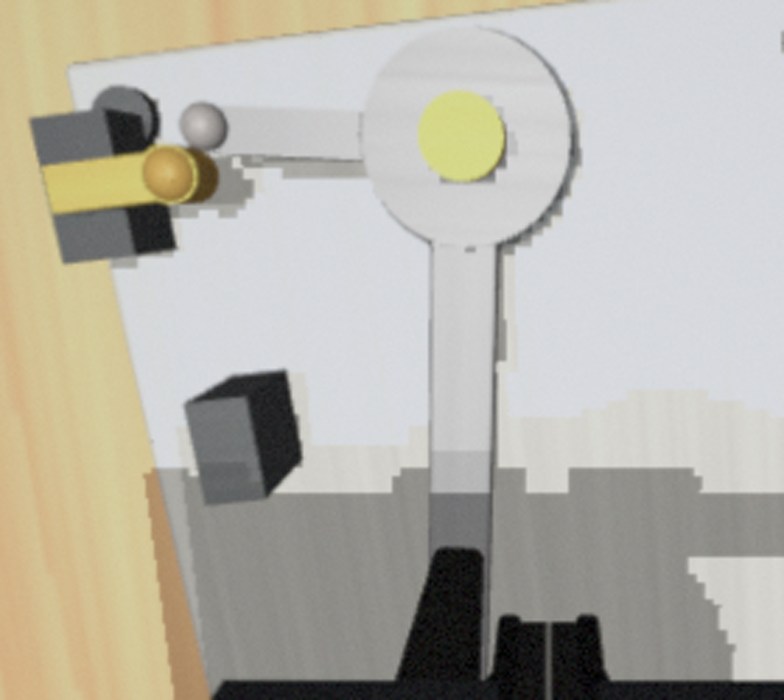

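The swing is about 0.36, which is marginal, so I'll push about 6 mm further, to around 0.42.

Emit:
jog_arm --pt "1 0 -0.001 0 0 0 0" --pt "1 0 -0.002 0 0 0 0" --pt "1 0 -0.003 0 0 0 0" --pt "1 0 -0.004 0 0 0 0" --pt "1 0 -0.005 0 0 0 0" --pt "1 0 -0.006 0 0 0 0" --pt "1 0 -0.006 0 0 0 0" --pt "1 0 -0.006 0 0 0 0" --pt "1 0 -0.006 0 0 0 0" --pt "1 0 -0.006 0 0 0 0"

```text
time_s: 16.73
tcp_pos: [0.5059, 0.1396, 0.0554]
ee_rot: [[-0.001, -1.0, -0.005], [-1.0, 0.001, -0.0], [0.0, 0.005, -1.0]]
wrist_force: [-8.3, 6.0, 2.4]
gripper_width: 0.007
```

```bash
python3 go.py .506 .139 .056 -180; python3 -c "
from h import *
for n in ['wrist','top']: snap(n,n+'8')
crop('wrist8',80,30,360,280,2.8,'c16');crop('top8',195,210,275,290,9,'c17')"
```

```text
t 16.73 tcp [0.5059 0.1396 0.0554] F [-8.3  6.   2.4] w 0.007 
shift [ 0.0006 -0.0001 -0.0006] turn [ 0.0047 -0.0004 -0.0006]
```

View pics/c16.png

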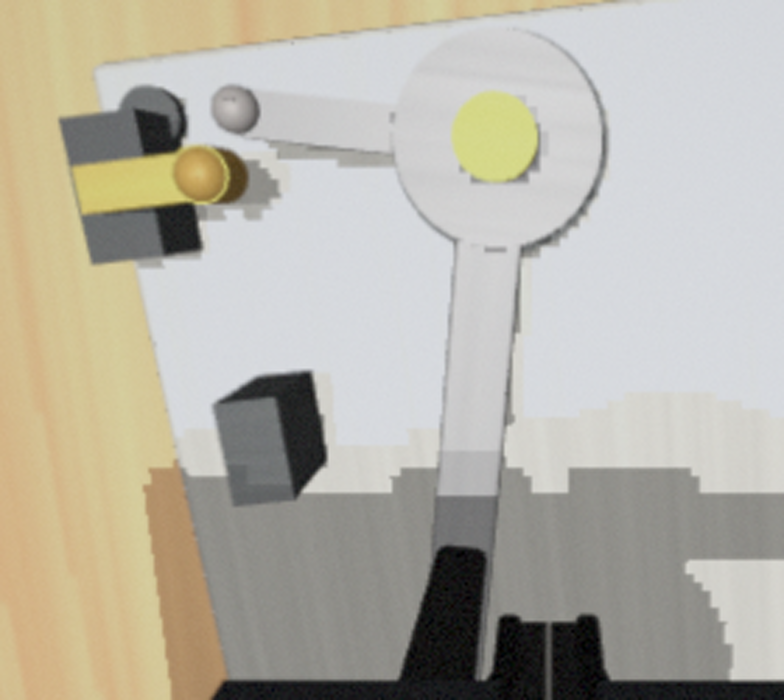

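View pics/c17.png

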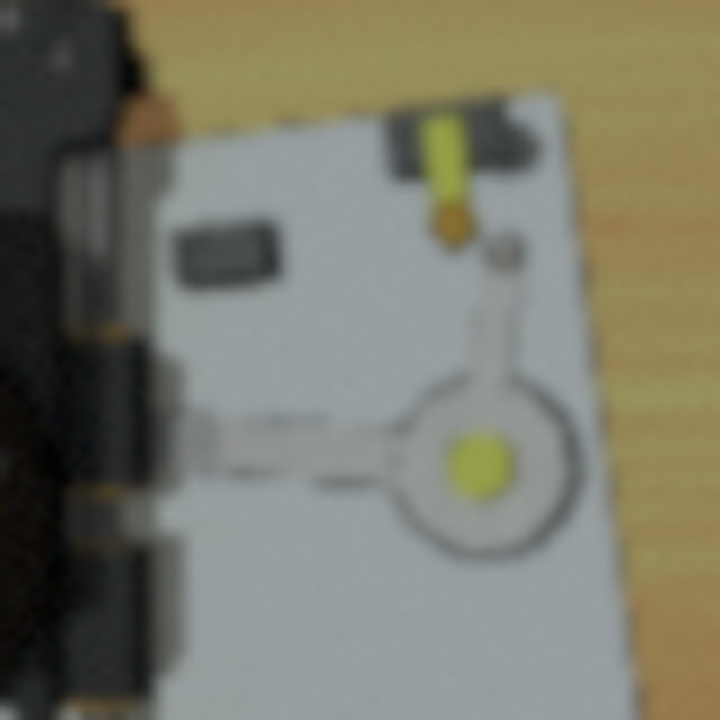

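Run:
```python
from fit import *
def yaw(c,P,z=.04):
    a,b=[atz(c,*p,z)[:2] for p in P]; d=b-a; return np.degrees(np.arctan2(d[1],d[0]))-90
t0,w7,w8,t8=[load(x) for x in('top0','wrist7','wrist8','top8')]
for n,c,P in [('w7',w7,un([(464,260),(461,480)],(80,30),2.8)),('w8',w8,un([(489.5,260),(470,480)],(80,30),2.8)),('t8',t8,un([(395,457),(225,445)],(195,210),9)),('w8 pivot-bar',w8,un([(470,480)],(80,30),2.8).tolist()*2)]:
    if 'pivot' in n: P[0]=proj(c,[.5138,.0460,.04])
    y=yaw(c,P); print(n,y.round(2),'theta',(0.21-np.radians(y-6.02)).round(3))
# lever (pivot->ball) rotation rest vs now in top
L=lambda c,b,p,z:(lambda d:np.degrees(np.arctan2(d[1],d[0])))((atz(c,*b,z)-atz(c,*p,z)))
a=L(t0,un([(643,129)],(95,210),4.4)[0],un([(676,229)],(95,210),4.4)[0],.045); b=L(t8,un([(504,250)],(195,210),9)[0],un([(480,466)],(195,210),9)[0],.045)
print('lever swing rad',np.radians(a-b))
```

```text
w7 -2.31 theta 0.355
w8 -6.25 theta 0.424
t8 -5.59 theta 0.413
w8 pivot-bar -7.51 theta 0.446
lever swing rad 0.43148175816716455
```

The swing is about 0.42 by three estimates (0.41–0.45), with a push of about 8 N. I'll hold for one call, and check the gauge's pose numerically.

Emit:
jog_arm --pt "1 0 0 0 0 0 0" --pt "1 0 0 0 0 0 0" --pt "1 0 0 0 0 0 0" --pt "1 0 0 0 0 0 0" --pt "1 0 0 0 0 0 0" --pt "1 0 0 0 0 0 0" --pt "1 0 0 0 0 0 0" --pt "1 0 0 0 0 0 0" --pt "1 0 0 0 0 0 0" --pt "1 0 0 0 0 0 0"

```text
time_s: 17.67
tcp_pos: [0.5059, 0.1396, 0.0554]
ee_rot: [[-0.001, -1.0, -0.005], [-1.0, 0.001, -0.0], [0.0, 0.005, -1.0]]
wrist_force: [-8.8, 5.8, 2.6]
gripper_width: 0.009
```

Run:
```python
from fit import *
s=load('side6'); t=load('top6')
a=np.radians(6); R=np.array([[np.cos(a),-np.sin(a)],[np.sin(a),np.cos(a)]]); S=np.array([.4912,.2598])
for n,c,o,k,(x0,y0,x1,y1) in [('cs',s,(205,315),7,(205,315,300,395)),('ct',t,(100,245),8,(100,245,180,305))]:
    fn={'cs':'side6','ct':'top6'}[n]; im=cv2.imread('pics/'+fn+'.png')[y0:y1,x0:x1]; im=cv2.resize(im,None,fx=k,fy=k,interpolation=cv2.INTER_CUBIC)
    for hx,hy,z,col in [(.01,.016,.107,(0,0,255)),(.017,.026,.063,(0,255,0)),(.032,.036,.057,(255,0,0))]:
        P=[((proj(c,[*(S+R@[i*hx,j*hy]),z])-o+.5)*k-.5).round().astype(int) for i,j in [(1,1),(1,-1),(-1,-1),(-1,1)]]
        cv2.polylines(im,[np.array(P)],True,col,1)
    cv2.imwrite('pics/%s.png'%n,im)
```

```text
(no output)
```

View pics/cs.png

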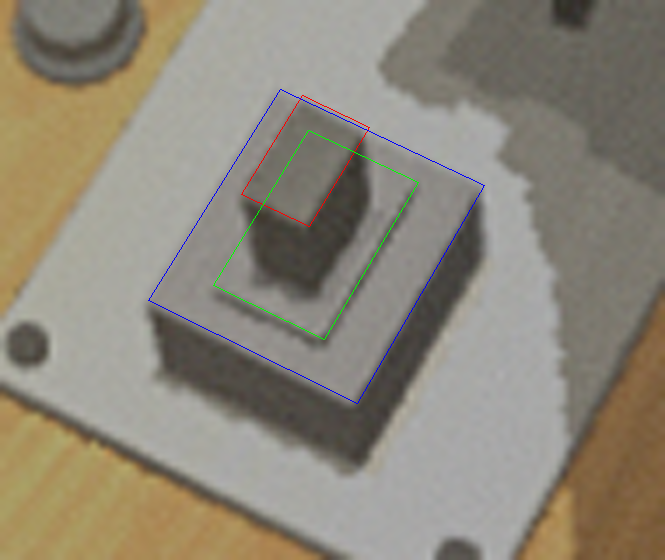

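View pics/ct.png

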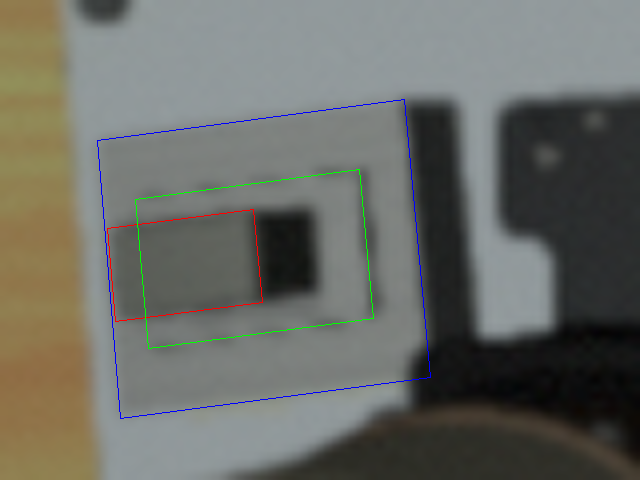

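The predicted outlines for a gauge fully home match both views: grip top (red), shoulder (green) and block (blue) all agree. The push is steady, so I'm handing in.

```bash
python3 -c "
from station import *
print(finish_job())"
```

```text
the job is handed in; nothing more can be done
None
```

The gauge is home in the gap block's slot and released, and the gripper is holding the tensioner arm back past its click. I handed the job in at about 18 s of the 61 s. No verdict was reported.

- **Gauge:** I lifted it by its grip out of the plywood holder and lowered it into the slot. It met the block with about 4 N at the height expected for the shoulder. After release, but before the push, the outlines predicted for a fully home gauge matched both the side and top views. A side view during the push still showed it upright, but I didn't take another after that.
- **Tensioner:** The shut fingers hold the pad with about 9 N along the push. From the pictures the swing is 0.41 to 0.45 rad, against 0.36 for the click and 0.50 for the hard stop. The first push stopped near 0.36, so I went 6 mm further.
- **Disagreements:** Bar angles read the same way with the arm at rest were off by -0.05 and +0.03 rad, so each swing reading carries about that error. The wrist force also had a steady 6 N sideways part, which I took to be friction on the pad.
- **Bystanders:** I touched none of the other parts, and the pictures showed nothing moved. I didn't measure their positions.

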